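Move the sprayed row to the drying rack, in reverse order

ROBOT

A 6-joint arm with a two-finger parallel gripper is mounted at the origin on a cart in front of the work surface, level with it; the furniture and walls round the work are solid. World frame = base frame: x ahead of the robot, y to its left, z up, the work surface at z = 0. Lengths are in m, angles in rad, forces in N, time in s.
With the tool pointing down it reaches from about 0.35 to 0.975 m from the base axis. Payload 7.1 kg.
Tool frame: the origin (TCP) lies midway between the tips of the shut fingers; the grasp point (between the pads) lies 19 mm behind it; z points along the fingers, x is the direction in which the jaws open and shut, and the axes are right-handed (so a half turn about z gives the same grasp; the last joint's range is limited). The gripper opens to 88 mm and grips with 3 to 60 N. Pads are 20 mm wide; open, the fingers measure 115 mm over their backs; the gripper's body (75 mm by 178 mm) begins 61 mm behind the grasp point.
Start: joints at [1.171, 0.423, 1.63, -0, 1.089, -0.019], TCP at [0.232, 0.58, 0.223] pointing down, gripper open.
Joint ranges: [-3, 3], [-0.9, 2.11], [0.09, 2.58], [-1.31, 4.45], [0.11, 2.69], [-2.54, 2.54]. Speed limits (rad/s): [2.39, 2.39, 3.01, 3.14, 3.14, 3.14].

INTERFACE

Orientations are given as a unit quaternion [w, x, y, z].
In Python, from station import move_pose, movel, movej, command_gripper, wait, inverse_kinematics, read_camera, camera_info, MotionError, job_done, get_time, get_joint_pos, get_qvel, get_effort, get_tcp_pos, get_ee_rot, get_ft_force, get_ft_torque, get_grip_width gives the robot as it stands. Calls block until the motion is done:
- move_pose(position, orientation): joint-space move of the TCP to a pose.
- movel(position, frame=None, v=0.15, until_force=None): straight line of the TCP; frame=None keeps the orientation; v is the mean speed in m/s. With until_force (N) it stops when the force on the tool has changed by that much, and returns True; else False.
- movej(angles): joint-space move.
- command_gripper(opening): opening from 0.0 (shut) to 1.0 (fully open); the grip force is fixed at half the most; returns when the fingers have stopped.
- wait(seconds).
- inverse_kinematics(position, orientation): joint angles nearest the present ones, or None.
- read_camera(name): name is "side" or "top"; returns the picture (420x560x3 uint8, red, green, blue); there is no depth.
- camera_info(name): a dict with "intrinsics" (3x3 intrinsics, pixels), "T" (4x4, takes a point from camera to world coordinates). Camera axes: x right, y up, looking along -z (the intrinsics and any distortion apply to the point x, -y, -z); pixel columns grow to the right and rows downward; lengths in m; the calibration is good to about 2 mm. A picture is of the moment at which its call begins. camera_info takes no time and is no camera call.
A pose or a line that the arm cannot do raises MotionError and nothing moves.
- job_done(): hands the job in, once; it reports no verdict.
Readings, each from a call of its own:
- get_time(): time.
- get_joint_pos(): joint angles.
- get_qvel(): joint speeds.
- get_effort(): joint torques, N m.
- get_tcp_pos(): TCP position.
- get_ee_rot(): TCP orientation.
- get_ft_force(): force on the tool from outside, world axes, zero at the start.
- get_ft_torque(): the same for the moment, N m.
- get_grip_width(): opening from 0.0 (shut) to 1.0 (fully open).
Only numpy, scipy, OpenCV 4.12 (cv2) and the standard library are available. Lean on these libraries where they do the work, as an engineer would, in place of code of your own. Each camera call takes 0.05 s, during which the arm holds its last target. There are 200 camera calls.

TASK

Move the four sprayed parts (turned pot, can cap, wooden block and flanged bush) from the grey pads on the plywood spraying board to the four bays of the drying rack, one part to a bay, in the reverse order: the part leftmost on the board goes into the rightmost bay, the second from the left into the second from the right, and so on. Set each down the right way up, flat on the floor of its bay and near the bay's middle, and leave all four at rest there.

Things in the scene. Friction and masses are not known exactly. Their poses are not given: they have to be found in the camera images.
- spray_board: where the row starts: plain plywood strip, 100 x 360 mm, fixed, near or far of the two; top 24 mm above the table, four grey pads on it at y = about +127.5, +42.5, -42.5, -127.5 mm (left to right), pad tops 28 mm above the table. Origin: centre of its underside, at table height. x points away from the robot, y left along the row, z up, turned up to 0.15 rad.
- drying_rack: empty wooden rack, 104 x 352 mm, fixed; bays at y = +127.5, +42.5, -42.5, -127.5 mm (left to right), x = 0, each 81 mm along the row, 96 mm deep; floor 24 mm above origin; thin metal dividers rise 11 mm above it, front and rear lips 5 mm. Origin: centre of underside, at table height. x points away from the robot, y left along the row, z up, turned up to 0.15 rad.
- turned_pot: grey turned pot, upright, 62 mm in diameter, 49 mm high, about 0.09 kg. Origin: centre of its underside, z up. It may be grasped across any diameter.
- can_cap: black round can cap, a plain drum, 59 mm in diameter, 47 mm high, about 0.03 kg, open below. Origin: centre of its underside, z up. It may be grasped across any diameter.
- wood_block: plain wooden packing block, 48 mm (its x, across the row) x 65 mm (its y, along the row) x 42 mm high, about 0.06 kg. Origin: centre of its underside, z up. Up to 0.15 rad askew to the board at the start.
- axle_bush: turned aluminium bush standing on its flange: flange 44 mm in diameter and 6 mm thick, above it a plain barrel 28 mm in diameter, 34 mm high in all, a dark bore in its top, about 0.06 kg. Origin: centre of its underside, z up. Grasp it across the barrel, any way round.
- pot_pad: round grey plastic pad, 74 mm in diameter, 4 mm thick, fixed to the spraying board; the turned pot stands centred on it at the start. It stays where it is, so it goes on showing the turned pot's place in the original row. Origin: centre of its underside (24 mm above the table), z up.
- cap_pad: square grey plastic pad, 68 x 68 mm, 4 mm thick, fixed to the spraying board; the can cap stands centred on it at the start. It stays where it is, so it goes on showing the can cap's place in the original row. Origin: centre of its underside (24 mm above the table), z up.
- block_pad: oblong grey plastic pad, 58 x 72 mm, 4 mm thick, fixed to the spraying board; the wooden block stands centred on it at the start. It stays where it is, so it goes on showing the wooden block's place in the original row. Origin: centre of its underside (24 mm above the table), z up.
- bush_pad: small round grey plastic pad, 54 mm in diameter, 4 mm thick, fixed to the spraying board; the bush stands centred on it at the start. It stays where it is, so it goes on showing the bush's place in the original row. Origin: centre of its underside (24 mm above the table), z up.
There are look-alikes about, which are no part of the job. Leave any green look-alike of the wood_block alone. What is shaped like the turned_pot but red is not meant.

How it is judged:
At the end, for the whole second after the job is handed in: Each part stands in the drying-rack bay that mirrors its pad's place on the board, within 15 mm of the bay centre along the row and across it, within 4 mm of the floor height, upright within 0.12 rad, at rest and released (((y of pot_pad in the frame of spray_board between 0.1075 and 0.1475 m and y of turned_pot in the frame of drying_rack between -0.1425 and -0.1125 m) or (y of pot_pad in the frame of spray_board between 0.0225 and 0.0625 m and y of turned_pot in the frame of drying_rack between -0.0575 and -0.0275 m) or (y of pot_pad in the frame of spray_board between -0.0625 and -0.0225 m and y of turned_pot in the frame of drying_rack between 0.0275 and 0.0575 m) or (y of pot_pad in the frame of spray_board between -0.1475 and -0.1075 m and y of turned_pot in the frame of drying_rack between 0.1125 and 0.1425 m)) and x of turned_pot in the frame of drying_rack between -0.015 and 0.015 m and z of turned_pot in the frame of drying_rack between 0.02 and 0.028 m and angle between each of turned_pot, can_cap, wood_block, axle_bush's own z axis and vertical below 0.12 rad and linear speed of each of turned_pot, can_cap, wood_block, axle_bush below 0.02 m/s and angular speed of each of turned_pot, can_cap, wood_block, axle_bush below 0.2 rad/s and ((y of cap_pad in the frame of spray_board between 0.1075 and 0.1475 m and y of can_cap in the frame of drying_rack between -0.1425 and -0.1125 m) or (y of cap_pad in the frame of spray_board between 0.0225 and 0.0625 m and y of can_cap in the frame of drying_rack between -0.0575 and -0.0275 m) or (y of cap_pad in the frame of spray_board between -0.0625 and -0.0225 m and y of can_cap in the frame of drying_rack between 0.0275 and 0.0575 m) or (y of cap_pad in the frame of spray_board between -0.1475 and -0.1075 m and y of can_cap in the frame of drying_rack between 0.1125 and 0.1425 m)) and x of can_cap in the frame of drying_rack between -0.015 and 0.015 m and z of can_cap in the frame of drying_rack between 0.02 and 0.028 m and ((y of block_pad in the frame of spray_board between 0.1075 and 0.1475 m and y of wood_block in the frame of drying_rack between -0.1425 and -0.1125 m) or (y of block_pad in the frame of spray_board between 0.0225 and 0.0625 m and y of wood_block in the frame of drying_rack between -0.0575 and -0.0275 m) or (y of block_pad in the frame of spray_board between -0.0625 and -0.0225 m and y of wood_block in the frame of drying_rack between 0.0275 and 0.0575 m) or (y of block_pad in the frame of spray_board between -0.1475 and -0.1075 m and y of wood_block in the frame of drying_rack between 0.1125 and 0.1425 m)) and x of wood_block in the frame of drying_rack between -0.015 and 0.015 m and z of wood_block in the frame of drying_rack between 0.02 and 0.028 m and ((y of bush_pad in the frame of spray_board between 0.1075 and 0.1475 m and y of axle_bush in the frame of drying_rack between -0.1425 and -0.1125 m) or (y of bush_pad in the frame of spray_board between 0.0225 and 0.0625 m and y of axle_bush in the frame of drying_rack between -0.0575 and -0.0275 m) or (y of bush_pad in the frame of spray_board between -0.0625 and -0.0225 m and y of axle_bush in the frame of drying_rack between 0.0275 and 0.0575 m) or (y of bush_pad in the frame of spray_board between -0.1475 and -0.1075 m and y of axle_bush in the frame of drying_rack between 0.1125 and 0.1425 m)) and x of axle_bush in the frame of drying_rack between -0.015 and 0.015 m and z of axle_bush in the frame of drying_rack between 0.02 and 0.028 m); the robot touches nothing.
It also fails if it takes over 83 s, if anything falls off the work surface, if the arm or the gripper's body presses on something with over 40 N, if the wrist force passes 120 N, or if a joint passes its speed limit or range.

## Working session

There is one attempt and no reset: what is moved stays moved. The work goes in short steps, each a Python script; the robot and the scene stay as the last script left them, time stands still between calls to the robot, and variables do not carry over. Pictures are saved under pics/ and viewed, about 12 in all and at most 16, crops included, and the job is handed in when it is done.

```bash
mkdir -p pics; python3 - <<'E'
from station import *
import cv2,numpy as np
np.set_printoptions(precision=4,suppress=True)
for n in("top","side"):
    im=read_camera(n); cv2.imwrite(f"pics/{n}0.png",im[:,:,::-1])
    print(n,{k:(np.array(v).tolist() if not isinstance(v,(int,str)) else v) for k,v in camera_info(n).items()})
print(get_time(),get_tcp_pos(),get_ee_rot())
E
```

```text
top {'intrinsics': [[472.1078687017014, 0.0, 280.2616226445809], [0.0, 472.1078687017014, 212.6836782680194], [0.0, 0.0, 1.0]], 'T': [[-0.014508394834606229, 0.9926848907556877, -0.1198591429332419, 0.40232514420009324], [-0.9996414676620035, -0.01709804338192752, -0.020605655608723843, 0.07966782112318974], [-0.022504279812488603, 0.1195172145670985, 0.9925770462851956, 0.907814245863546], [0.0, 0.0, 0.0, 1.0]]}
side {'intrinsics': [[440.9056948382042, 0.0, 282.1003629555922], [0.0, 440.9056948382042, 203.96416076960008], [0.0, 0.0, 1.0]], 'T': [[0.9649409199346887, 0.18160189776622843, -0.18949873815754323, 0.3050370973999836], [-0.2621832893459916, 0.633352369938319, -0.7280966270222865, -0.5307940882557682], [-0.01220425431203606, 0.7522536315772885, 0.6587606013989211, 0.6128025643189381], [0.0, 0.0, 0.0, 1.0]]}
0.1 [0.2321 0.5798 0.222 ] [ 0.0004  0.8281  0.5605 -0.0006]
```

View pics/top0.png

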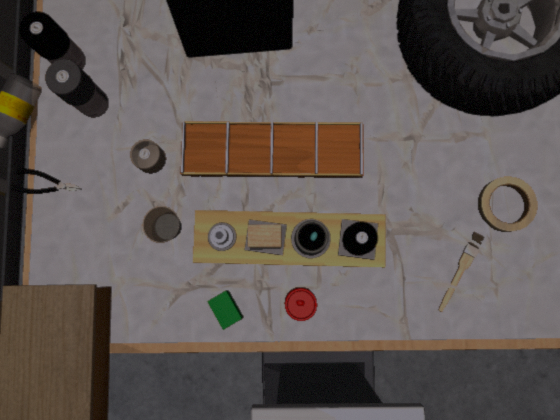

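View pics/side0.png

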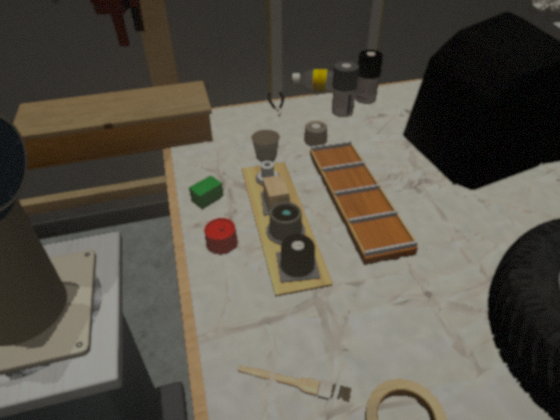

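The top view shows the board's row from left to right: bush (221,236), block (264,236), pot (311,237), cap (360,238). The rack lies behind it at (272,149). The green block (225,310) and red pot (301,304) are look-alikes. The grey cups at (148,155) and (162,225) are off the board, so they aren't meant either. I'll confirm this in enlarged crops.

```bash
cat > h.py <<'E'
from station import *
import cv2,numpy as np
np.set_printoptions(precision=4,suppress=True)
def cam(n):
    c=camera_info(n); return np.array(c["intrinsics"]),np.array(c["T"])
def proj(n,p):
    K,T=cam(n); q=np.linalg.inv(T)@np.append(p,1); q=q[:3]*[1,-1,-1]; u=K@q; return u[:2]/u[2]
def ray(n,uv):
    K,T=cam(n); d=np.linalg.inv(K)@[uv[0],uv[1],1]; return T[:3,3],T[:3,:3]@(d*[1,-1,-1])
def onplane(n,uv,z):
    o,d=ray(n,uv); return o+d*(z-o[2])/d[2]
def tri(uvt,uvs):
    (o1,d1),(o2,d2)=ray("top",uvt),ray("side",uvs)
    s=np.linalg.lstsq(np.c_[d1,-d2],o2-o1,rcond=None)[0]
    a,b=o1+d1*s[0],o2+d2*s[1]; return (a+b)/2,np.linalg.norm(a-b)
E
python3 - <<'E'
from h import *
print([proj(n,[.232,.58,.223]) for n in("top","side")])
t=cv2.imread("pics/top0.png");s=cv2.imread("pics/side0.png")
def crop(im,x,y,w,h,f,name):
    c=cv2.resize(im[y:y+h,x:x+w],None,fx=f,fy=f,interpolation=cv2.INTER_CUBIC)
    c=np.clip(c*1.4,0,255).astype('uint8'); cv2.imwrite(name,c)
crop(t,175,115,220,160,3.6,"pics/topc.png"); crop(s,235,130,190,170,3.5,"pics/sidec.png")
E
```

```text
[array([-59.7547, 395.6262]), array([132.457 ,  37.5185])]
```

View pics/topc.png

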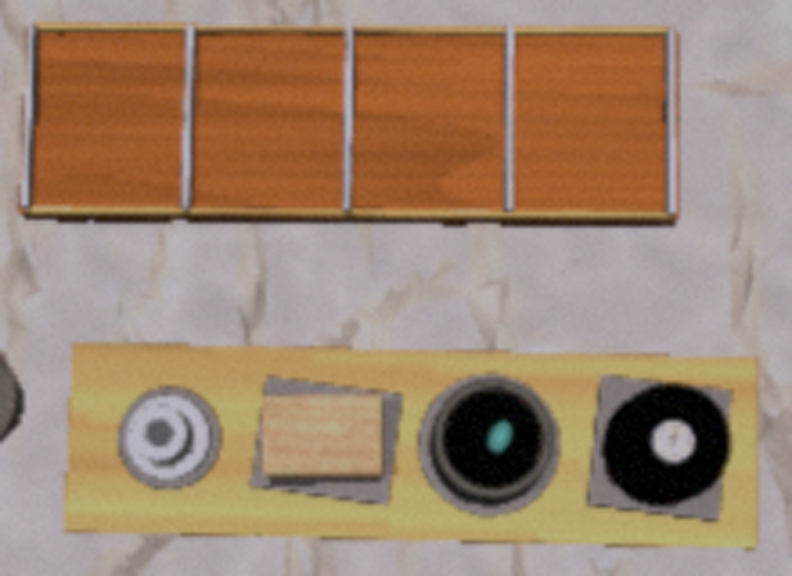

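View pics/sidec.png

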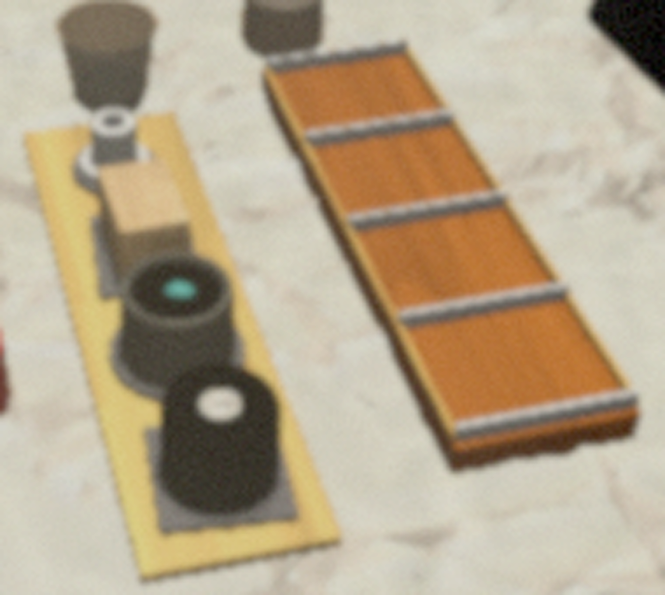

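The crops confirm the row: bush, block, pot, cap from left to right. Each part stands on its matching pad (small round, oblong, round, square). Next I measure with masks and two-view triangulation.

```bash
python3 - <<'E'
from h import *
T=lambda u,v:np.array([175+u/3.6-.36,115+v/3.6-.36]); S=lambda u,v:np.array([235+u/3.5-.36,130+v/3.5-.36])
for n,a,b in[("bush top",(160,434),(113,121)),("pot top",(494,438),(178,288)),("cap disc",(673,441),(220,404)),
 ("blk1",(263,395),(101,168)),("blk1b",(263,395),(160,163)),("blkFR",(381,395),(188,216)),("blkNR",(381,474),(125,228)),("blkNL",(263,474),(101,168)),("blkFL",(263,395),(160,163)),
 ("div0near",(26,207),(268,64)),("div0far",(34,27),(406,46)),("div4near",(671,211),(460,427)),("div4far",(671,31),(635,400)),("div2near",(347,208),(355,219)),("div2far",(349,29),(504,198)),
 ("boardNL",(66,531),(27,136)),("boardFL",(73,344),(172,114)),("boardNR",(755,546),(144,577)),("boardFR",(757,358),(340,542))]:
    p,e=tri(T(*a),S(*b)); print(n,p,"gap %.4f"%e)
t=cv2.imread("pics/top0.png"); hsv=cv2.cvtColor(t,cv2.COLOR_BGR2HSV)
m=cv2.inRange(hsv,(4,140,50),(16,255,255)); m[:115]=0;m[185:]=0;m[:,:175]=0;m[:,370:]=0
for c in cv2.findContours(m,cv2.RETR_EXTERNAL,cv2.CHAIN_APPROX_NONE)[0]:
    if cv2.contourArea(c)>300:
        r=cv2.minAreaRect(c); b=cv2.boxPoints(r); print("bay",r[0],onplane("top",r[0],.024)[:2],r[1:],cv2.contourArea(c))
m=cv2.inRange(hsv,(18,90,80),(35,255,255)); m[:195]=0;m[280:]=0;m[:,:180]=0;m[:,395:]=0
r=cv2.minAreaRect(cv2.findNonZero(m)); b=np.array([onplane("top",q,.024)[:2] for q in cv2.boxPoints(r)]); print("board",onplane("top",r[0],.024)[:2],b)
for n,uv in[("bushpad",(169,438)),("blockpad",(326,439)),("potpad",(488,445)),("cappad",(661,448))]: print(n,onplane("top",T(*uv),.028)[:2])
E
```

```text
bush top [0.4655 0.2077 0.0638] gap 0.0002
pot top [0.4601 0.0418 0.0741] gap 0.0002
cap disc [ 0.4569 -0.0453  0.0762] gap 0.0002
blk1 [0.4653 0.158  0.0686] gap 0.0369
blk1b [0.4825 0.1561 0.0666] gap 0.0027
blkFR [0.4817 0.097  0.0738] gap 0.0009
blkNR [0.4445 0.0973 0.0734] gap 0.0024
blkNL [0.4452 0.1555 0.0711] gap 0.0017
blkFL [0.4825 0.1561 0.0666] gap 0.0027
div0near [0.589  0.2833 0.0326] gap 0.0006
div0far [0.6869 0.2805 0.0306] gap 0.0003
div4near [ 0.5804 -0.0551  0.0335] gap 0.0011
div4far [ 0.6776 -0.0589  0.0294] gap 0.0005
div2near [0.586  0.1138 0.034 ] gap 0.0029
div2far [0.6822 0.1121 0.03  ] gap 0.0005
boardNL [0.4198 0.2628 0.0226] gap 0.0021
boardFL [0.5166 0.2601 0.0224] gap 0.0004
boardNR [ 0.4057 -0.0936  0.0222] gap 0.0002
boardFR [ 0.5025 -0.0986  0.0213] gap 0.0017
bay (338.4999694824219, 148.5) [ 0.6307 -0.0151] ((40.99999237060547, 48.99999237060547), -0.0) 1948.0
bay (293.5, 148.5) [0.6325 0.0708] ((49.0, 41.0), 90.0) 1943.5
bay (204.5, 148.0) [0.637 0.242] ((48.0, 41.0), 90.0) 1884.0
bay (249.00196838378906, 148.91116333007812) [0.6334 0.1563] ((41.0120964050293, 52.12046432495117), 1.2730300426483154) 1920.0
board [0.4599 0.0823] [[ 0.4169  0.2631]
 [ 0.5162  0.262 ]
 [ 0.503  -0.0991]
 [ 0.4049 -0.0932]]
bushpad [0.4659 0.2084]
blockpad [0.4641 0.1267]
potpad [0.4596 0.0429]
cappad [ 0.4567 -0.0463]
```

Triangulated heights agree with the text: bush top 64 mm (62), pot 74 (77), cap 76 (75), block 70 (70), board 22 (24), divider tops 32 (35). The rays miss each other by 3 mm or less. Rack centre is (.6335,.113), yaw -0.0245. I'll start with the bush, which goes to the rightmost bay.

```bash
cat >> h.py <<'E'
RC,RY=np.array([.6335,.113]),-.0245
PARTS=dict(bush=((.4657,.2080),-.03,-.1275),block=((.4637,.1267),-.014,-.0425),pot=((.460,.0423),-.03,.0425),cap=((.4568,-.0458),-.03,.1275))
Q=lambda a:[0,np.cos(a/2),np.sin(a/2),0]
def bay(y): return RC+y*np.array([-np.sin(RY),np.cos(RY)])
def pick(n,g=.010):
    xy,a,_=PARTS[n]; move_pose([*xy,.17],Q(a)); movel([*xy,.028+g],v=.12)
    command_gripper(0.); w=get_grip_width()*88; movel([*xy,.17],v=.2)
    print(n,"width mm %.1f after lift %.1f"%(w,get_grip_width()*88),"t",get_time())
def place(n,g=.010):
    b=bay(PARTS[n][2]); move_pose([*b,.17],Q(RY)); movel([*b,.024+g+.006],v=.12)
    hit=movel([*b,.024+g-.002],v=.02,until_force=4); z=get_tcp_pos()[2]
    command_gripper(1.); movel([*b,.17],v=.2)
    print(n,"hit",hit,"base z at contact %.4f"%(z-g),"t",get_time())
E
python3 - <<'E'
from h import *
command_gripper(1.)
pick("bush"); place("bush")
cv2.imwrite("pics/top1.png",read_camera("top")[:,:,::-1]);s=read_camera("side")[:,:,::-1];cv2.imwrite("pics/side1.png",s)
E
```

```text
bush width mm 26.6 after lift 27.1 t 4.9667
bush hit True base z at contact 0.0236 t 9.525
```

View pics/side1.png

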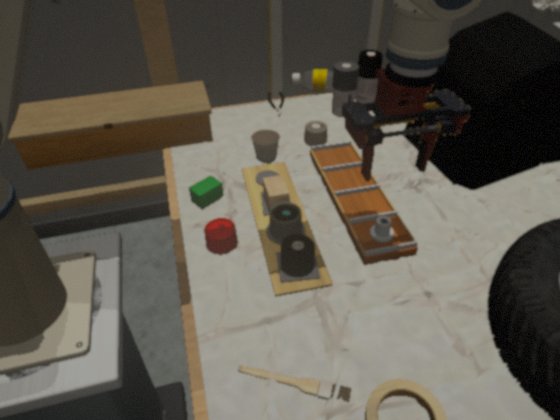

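The side view shows the bush standing upright in the right-hand bay at (380,228). The contact height and grip width (27 mm for a 28 mm barrel) fit. On to the other three.

```bash
python3 - <<'E'
from h import *
for n in("block","pot","cap"):
    pick(n)
    if get_grip_width()*88<20: print("MISSED",n); break
    place(n)
movel([.48,-.1,.3],v=.25)
p=get_tcp_pos(); move_pose([.35,-.35,.3],Q(-.8)); print(get_time())
t=read_camera("top")[:,:,::-1];s=read_camera("side")[:,:,::-1]
cv2.imwrite("pics/top2.png",cv2.resize(t[105:275,160:400],None,fx=3.2,fy=3.2,interpolation=cv2.INTER_CUBIC))
cv2.imwrite("pics/side2.png",cv2.resize(s[120:300,220:440],None,fx=3.2,fy=3.2,interpolation=cv2.INTER_CUBIC))
E
```

```text
block width mm 40.0 after lift 40.4 t 13.3583
block hit True base z at contact 0.0239 t 17.4167
pot width mm 60.0 after lift 59.6 t 20.7667
pot hit True base z at contact 0.0241 t 24.675
cap width mm 57.8 after lift 58.1 t 28.35
cap hit True base z at contact 0.0241 t 32.7083
35.5333
```

View pics/top2.png

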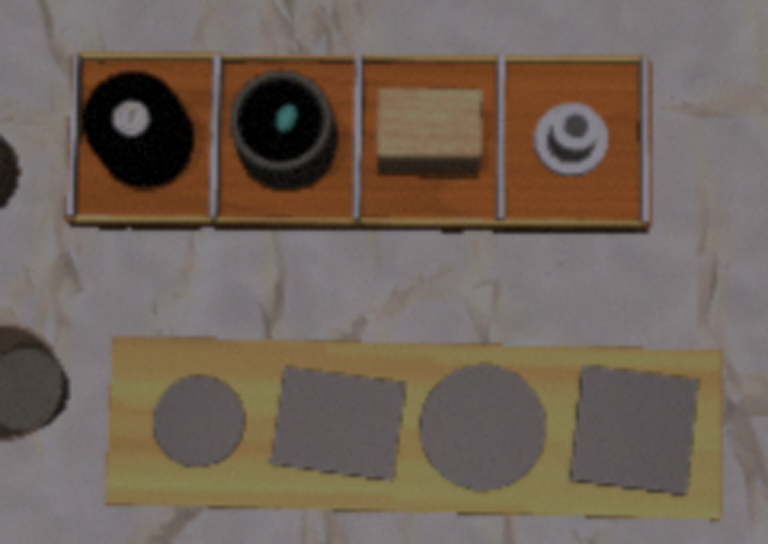

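View pics/side2.png

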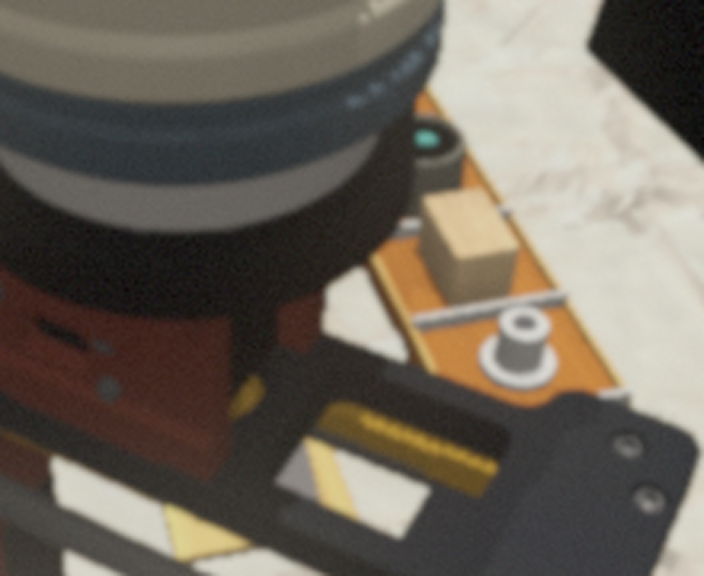

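All four parts are upright in mirrored order: cap, pot, block, bush from left to right. The arm hides part of the side view. I'll compute their offsets in the rack frame from the top view, and move the arm clear for one last side check.

```bash
python3 - <<'E'
from h import *
R=np.array([[np.cos(RY),np.sin(RY)],[-np.sin(RY),np.cos(RY)]])
for n,uv,z in[("cap",(131,118),.071),("pot",(284,120),.073),("block",(430,122),.066),("bush",(571,138),.030)]:
    p=onplane("top",np.array(uv)/3.2-.34+[160,105],z)[:2]; print(n,R@(p-RC),"target y",PARTS[n][2])
j=get_joint_pos(); move_pose([.232,-.5,.35],Q(-1.1)); print(get_time())
s=read_camera("side")[:,:,::-1]; cv2.imwrite("pics/side3.png",s)
E
```

```text
cap [0.0001 0.1277] target y 0.1275
pot [-0.0013  0.04  ] target y 0.0425
block [-0.0002 -0.0429] target y -0.0425
bush [ 0.0002 -0.1268] target y -0.1275
36.4417
```

View pics/side3.png

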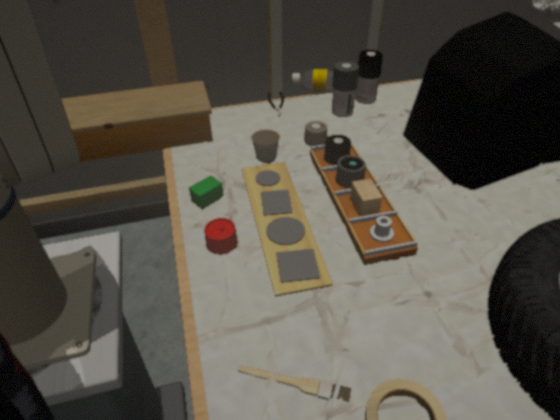

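The side view is clear: cap (338,150), pot (350,171), block (366,196) and bush (383,228) all stand upright, one to a bay, with the look-alikes untouched. Offsets are 3 mm or less, so I'm handing in.

```bash
python3 -c "
from h import *
wait(.3); job_done(); print(get_time())"
```

```text
the job is handed in; nothing more can be done
the job is handed in; nothing more can be done
```

All four parts are in the drying rack in reverse order and the job is handed in, at about 37 s on the robot's clock (limit 83 s). From left to right the bays now hold the cap, pot, block and bush.

**Last checks:**
- **Position:** the top view puts every part within 3 mm of its bay centre, against a 15 mm limit. The worst is the pot, 2.5 mm off along the row.
- **Height:** each part touched the floor at a base height of 23.6 to 24.1 mm (nominal 24 mm).
- **Upright and clear:** the side view shows all four standing upright with the gripper well away. The green block and red pot were not touched.

**Disagreements:**
- **Block size:** the block gripped at about 40 mm and measured roughly 40 x 58 mm in the images, not the stated 48 x 65 mm. Its height, plain wood colour and place on the block pad all fit, so I took it as the part meant.
- **Heights from the two views:** these differed from the text by up to about 3 mm, or up to about 6 mm at single points, mainly at the dividers' far ends.

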